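Cull the broken lid knob with the tongs

TASK

One of the four freshly oiled wooden lid knobs on the white board has lost its neck and cap. Take the tongs off their rest, squeeze their jaws shut on that broken knob, lift it at least 12 cm off the board and finish while still holding it up there in the tongs, steady and touching nothing else. Never touch any knob with the robot itself, leave the three sound knobs standing where they are, and do not disturb the other things on the bench.

Things in the scene. Friction and masses are not known exactly. Their poses are not given: they have to be found in the camera images.
- broken_knob: The broken knob: a plain upright wooden cylinder 28 mm in diameter and 34 mm high with only a splinter 3 mm high on top (37 mm in all, 20 g). Origin at the centre of its underside, z up. It stands anywhere among the four in the row on the board.
- knob_a: A sound wooden knob: the same 28 mm x 34 mm cylinder, then a neck 16 mm in diameter and 12 mm high and a flat round cap 34 mm in diameter and 12 mm thick, 58 mm high in all. Origin at the centre of its underside, z up. Must stay standing where it is.
- knob_b: A sound wooden knob: the same 28 mm x 34 mm cylinder, then a neck 16 mm in diameter and 12 mm high and a flat round cap 34 mm in diameter and 12 mm thick, 58 mm high in all. Origin at the centre of its underside, z up. Must stay standing where it is.
- knob_c: A sound wooden knob: the same 28 mm x 34 mm cylinder, then a neck 16 mm in diameter and 12 mm high and a flat round cap 34 mm in diameter and 12 mm thick, 58 mm high in all. Origin at the centre of its underside, z up. Must stay standing where it is.
- board: White plastic board fixed to the bench, 120 mm (its x) by 350 mm (its y) and 15 mm thick; origin at the centre of its underside on the bench, top face 15 mm above the bench. The four knobs stand in a row along its y axis, about 80 mm apart; its -x side faces the robot and is free.
- rest: Blue tongs rest, fixed: a plate 5 mm thick (135 x 100 mm) with two cross bars along its y, 130 mm long, 14 mm wide, 24 mm high, at 60 mm either side of its origin along its x (106 mm clear between them). Origin under its centre, on the bench. The tongs lie across the bars with their grip point near the rest's centre.
- tongs: Sprung tongs lying flat, arms opening sideways (their y). Origin: on the hinge axis at the underside; x towards the jaw ends, z up. 238 mm long, 20 mm high, flat underside, 140 g, balanced near the grip point. Each arm swings on the 20 mm hinge hub; a spring holds it open. To start closing each pad needs about 7 N, at a knob's width 9 N; just under half of any further squeeze reaches the jaws.
- jaw_left: The tongs' arm on their +y side; its origin is the hub's. Green jaw end 34 mm long, 5 mm thick, 22 mm high, reaching from 194 to 228 mm from the hub. Its yaw relative to the hub tells how far it has closed (0 wide open, 0.085 rad inwards at a knob's width, 0.15 rad at most).
- jaw_right: The tongs' arm on their -y side, the mirror image of jaw_left.
- tongs_grip (a point): Grip here from above: midway between the two black pads (each 32 mm long, 20 mm high), 100 mm from the hub towards the jaws, 10 mm above the tongs' underside (34 mm above the bench on the rest). Width over the pads: 57 mm open (jaw gap 64 mm), 52 mm slightly squeezed (gap about 53 mm, holds well enough to carry them open), 40 mm when shut on a knob.
- tongs_tip (a point): Midway between the green jaw ends, 212 mm from the hub (112 mm beyond the grip point), 11 mm above the tongs' underside: where the knob should sit.
- oil_can: Bystander: amber can 64 mm in diameter, 130 mm high; origin under its centre.
- jug: Bystander: white mug, 76 mm across, 100 mm high; origin under its centre.
- brush: Bystander: brush lying flat; origin underneath it.
Mind the look-alikes: they are no part of the job. Leave any black or green look-alike of the broken_knob alone.

How it is judged:
On the way, in this order (a step that is already met when the one before it is completed fails the run):
1. the gripper has lifted the tongs off their rest, all knobs still on the board (contact force between the fingers and tongs above 1 N and contact force between tongs and rest below 0.05 N and height (world z) of tongs above 0.04 m and height (world z) of broken_knob below 0.025 m), for 0.1 s.
2. both jaws press on the broken knob while the gripper squeezes the tongs (contact force between each of jaw_left, jaw_right and broken_knob above 0.3 N and contact force between the fingers and tongs above 1 N), for 0.1 s.
At the end, for the whole second after the job is handed in: Broken knob 100 mm or more above the board's top, under 30 mm/s, pinched by both jaws (over 0.3 N each) of the gripped tongs, clear of rest, board and other knobs; robot not touching it; sound knobs within 20 mm of their start and upright, bystanders within 30 mm (all of step 2 and z of broken_knob in the frame of board above 0.115 m and linear speed of broken_knob below 0.03 m/s and contact force between each of the fingers, the arm and broken_knob below 0.05 N and contact force between tongs and board below 0.05 N and contact force between tongs and rest below 0.05 N and distance of each of knob_a, knob_b, knob_c from where it was at the start of the episode below 0.02 m and angle between each of knob_a, knob_b, knob_c's own z axis and vertical below 0.2 rad and contact force between each of tongs, broken_knob and knob_a below 0.05 N and contact force between each of tongs, broken_knob and knob_b below 0.05 N and contact force between each of tongs, broken_knob and knob_c below 0.05 N and distance of each of oil_can, jug, brush from where it was at the start of the episode below 0.03 m); the arm keeps its last pose, push and grip.
It fails at once if the robot itself touches a knob (contact force between any of the fingers, the arm and knob_a above 0.2 N or contact force between any of the fingers, the arm and knob_b above 0.2 N or contact force between any of the fingers, the arm and knob_c above 0.2 N or contact force between any of the fingers, the arm and broken_knob above 0.2 N).
It fails at once if a sound knob is shifted over 20 mm or tipped (distance of any of knob_a, knob_b, knob_c from where it was at the start of the episode above 0.02 m or angle between any of knob_a, knob_b, knob_c's own z axis and vertical above 0.35 rad).
It fails at once if another thing on the bench is disturbed (distance of any of oil_can, jug, brush from where it was at the start of the episode above 0.03 m).
It also fails if it takes over 38 s, if anything falls off the work surface, if the arm or the gripper's body presses on something with over 40 N, if the wrist force passes 120 N, or if a joint passes its speed limit or range.

ROBOT

A 6-joint arm with a two-finger parallel gripper is mounted at the origin on the work surface. World frame = base frame: x ahead of the robot, y to its left, z up, the work surface at z = 0. Lengths are in m, angles in rad, forces in N, time in s.
With the tool pointing down it reaches from about 0.35 to 0.85 m from the base axis. Payload 8.1 kg.
Tool frame: the origin (TCP) lies on the centre line of the jaws, within the pads' length; the fingertips stand robot.tip_reach ahead of it and the grasp point (between the pads) lies 5 mm behind it (robot.tip_reach is the distance from the TCP to the fingertips, in m); z points along the fingers, y is the direction in which the jaws open and shut (so a half turn about z gives the same grasp; the last joint's range is limited). The gripper opens to 93 mm and grips with 3 to 60 N. Pads are 15 mm wide; open, the fingers measure 128 mm over their backs; the gripper's body (75 mm by 188 mm) begins 65 mm behind the grasp point.
Start: joints at [-1.312, 0.13, 1.488, -0, 1.523, -0.085], TCP at [0.202, -0.565, 0.233] pointing down, gripper open.
Joint ranges: [-2.96, 2.96], [-0.89, 2.26], [0.02, 2.5], [-1.34, 4.48], [0, 2.73], [-2.66, 2.66]. Speed limits (rad/s): [2.39, 2.39, 2.79, 3.14, 3.14, 3.14].

INTERFACE

Orientations are given as a rotation vector (axis times angle).
In Python, from plant import sensors, read_camera, robot gives the robot as it stands.
- The arm moves only by the tool play_rows, never from a script. Its argument "series" is a list that holds one entry, the list of rows, each a list of 5 numbers: the closure, from -1 (fully open) to 1 (shut), then the shift along the world's x, y, z in m, then the turn about the world's z in rad. A call has 1 to 8 rows; each row is the pose to reach, as a shift and turn from the pose commanded when the call began; what a row does not reach only later rows make up. A row lasts 1/10 s, in which the tool goes at most 50 mm and 8.59 degrees, less where a joint would pass 70% of its speed; a pose out of reach is approached as far as the arm can. A call with a gripper value outside its range is refused whole. The fingers move at their own pace and stop on an object; "force" is the grip in N (left out, the last holds). Time passes only in rows, so rows that repeat a pose let the fingers close. It gives the time, the measured TCP pose, the force and the opening at its end, in the units of the state.
- sensors.read_state(): the state, without advancing time (a new reading comes with each control period).
- read_camera(name): name is "scene" or "side" or "wrist"; returns a dict with "color" (480x640x3 uint8, red, green, blue), "range_z" (480x640 float32, m along the optical axis (not along the pixel's ray), 0 where there is no reading), "intrinsics" (3x3 intrinsics, pixels), "rvec" (rotation vector, rad) and "tvec" (3), from world to camera coordinates, as OpenCV has them. Camera axes: x right, y down, z forward; pixel columns grow to the right and rows downward; lengths in m; the calibration is good to about 2 mm. A picture is of the moment at which its call begins.
- robot.close_job(): hands the job in, once; it reports no verdict.
The state is a dict: "t": time; "q": joint angles; "dq": joint speeds; "joint_torque": joint torques, N m; "tool_pos": TCP position; "orientation": TCP orientation; "force": force on the tool from outside, world axes, zero at the start; "wrist_torque": the same for the moment, N m; "opening": finger opening in m.
Only numpy, scipy, OpenCV 4.12 (cv2) and the standard library are available. Lean on these libraries where they do the work, as an engineer would, in place of code of your own. Each camera call takes 0.05 s, during which the arm holds its last target.

## Working session

There is one attempt and no reset: what is moved stays moved. The work goes in short steps, Python scripts to look and compute and a tool call to move; the robot and the scene stay as the last step left them, time stands still between calls to the robot, and variables do not carry over. Pictures are saved under pics/ and viewed, and the job is handed in when it is done.

Besides the shell and the picture viewer there is one more tool, called after "Emit:" as name([rows], argument=value, ...), one row to a line, values as JSON. play_rows: Moves the arm, as the interface text tells. Its arguments: {"type":"object","properties":{"series":{"type":"array","items":{"type":"array","items":{"type":"array","items":{"type":"number"}}}},"force":{"type":"number"}},"required":["series"]}

```bash
ls; mkdir -p pics
python3 - <<'E'
from plant import sensors, read_camera, robot
import cv2
s=sensors.read_state(); print(s); print(robot.tip_reach)
for n in ("scene","side"):
    c=read_camera(n); cv2.imwrite(f"pics/{n}0.png",c["color"][:,:,::-1]); print(n,c["intrinsics"].tolist(),c["rvec"],c["tvec"])
E
```

```text
pics
{'t': 0.0, 'q': array([-1.31239386e+00,  1.31141747e-01,  1.48928067e+00, -9.03852435e-06,
        1.52302124e+00, -8.53794612e-02]), 'dq': array([ 6.24187683e-06,  3.01232286e-04, -8.63324386e-04,  9.97660048e-04,
        9.78768422e-04, -4.48562444e-04]), 'joint_torque': array([-2.45538227e-03, -5.59857917e+01, -4.91749084e+01,  7.64363562e-02,
        3.55131144e-02, -1.36816766e-04]), 'tool_pos': array([ 0.2021176 , -0.56434416,  0.23159828]), 'orientation': array([-3.09347901e+00, -5.37041457e-01,  2.65195948e-04]), 'force': array([-0.19707221,  0.53535777,  0.40867998]), 'wrist_torque': array([ 0.03143699, -0.02561061, -0.01214819]), 'opening': 0.09325388555491075}
0.014
scene [[477.0199095324576, 0.0, 321.0738868154573], [0.0, 477.0199095324576, 240.5925766034057], [0.0, 0.0, 1.0]] [ 1.81906775  1.81209938 -0.65301845] [ 0.02890615 -0.41632636  1.28019383]
side [[619.3497637445457, 0.0, 319.4701580297438], [0.0, 619.3497637445457, 243.0181754379773], [0.0, 0.0, 1.0]] [ 0.23076419 -2.84965888  1.11172739] [0.55100475 0.13529615 1.10183027]
```

View pics/scene0.png

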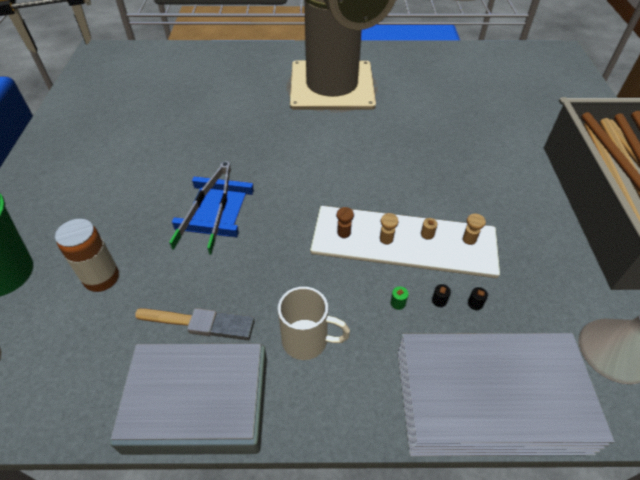

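View pics/side0.png

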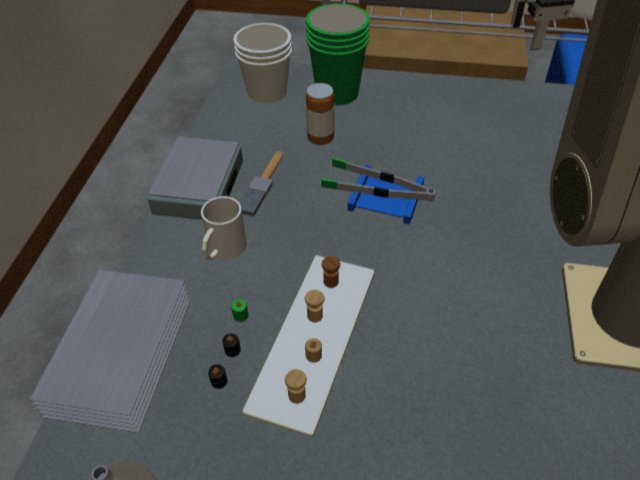

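The scene view shows the open tongs on the blue rest at about (212,205), with green jaws at (175,238) and (211,242). The board is at (405,240), with the broken knob third from the left at (429,228). The mug is at (305,322), and the look-alikes are at (400,297), (441,295) and (478,298). Next I'll measure positions.

```bash
cat > h.py <<'E'
import numpy as np, cv2
from plant import sensors, read_camera, robot
def ray(c,uv,z):
    R,_=cv2.Rodrigues(np.array(c["rvec"],float)); t=np.array(c["tvec"],float).reshape(3)
    uv=np.atleast_2d(np.array(uv,float)); d=np.c_[uv,np.ones(len(uv))]@np.linalg.inv(c["intrinsics"]).T@R
    o=-R.T@t; s=(z-o[2])/d[:,2]; return o+s[:,None]*d
def cloud(c):
    R,_=cv2.Rodrigues(np.array(c["rvec"],float)); t=np.array(c["tvec"],float).reshape(3)
    v,u=np.mgrid[0:480,0:640]; Z=c["range_z"]
    P=np.stack([u,v,np.ones_like(u)],-1)@np.linalg.inv(c["intrinsics"]).T*Z[...,None]
    return (P-t)@R
def proj(c,P):
    return cv2.projectPoints(np.atleast_2d(np.array(P,float)),np.array(c["rvec"],float),np.array(c["tvec"],float),np.array(c["intrinsics"],float),None)[0].reshape(-1,2)
E
python3 - <<'E'
from h import *
for n in ("scene","side"):
    c=read_camera(n); W=cloud(c); hsv=cv2.cvtColor(c["color"],cv2.COLOR_RGB2HSV); ok=c["range_z"]>0
    H,S,V=cv2.split(hsv); x,y,z=W[...,0],W[...,1],W[...,2]
    print(n,ok.mean())
    def rep(name,m):
        k,l,st,ce=cv2.connectedComponentsWithStats(m.astype(np.uint8))
        for i in range(1,k):
            if st[i,4]>25:
                p=W[l==i]; print(name,st[i].tolist(),ce[i].round(0),"med",np.median(p,0).round(4),"min",p.min(0).round(3),"max",p.max(0).round(3))
    near=ok&(z>0.003)&(z<0.2)&(x>0.1)&(x<1.0)&(abs(y)<0.6)
    rep("green",near&(H>50)&(H<75)&(S>120)&(V>40))
    rep("blue",near&(H>100)&(H<125)&(S>150))
    rep("wood",near&(H<22)&(S>90)&(V>40)&(z>.018))
    rep("white",near&(S<30)&(V>170)&(z<.025))
    rep("dark pads",near&(V<30))
E
```

```text
scene 0.995966796875
green [0, 194, 5, 23, 79] [  1. 205.] med [ 0.596  -0.5513  0.1551] min [ 0.57  -0.566  0.151] max [ 0.619 -0.544  0.167]
green [170, 229, 11, 19, 95] [175. 238.] med [ 0.5705 -0.3024  0.042 ] min [ 0.552 -0.308  0.026] max [ 0.586 -0.297  0.047]
green [208, 234, 6, 20, 67] [211. 243.] med [ 0.5844 -0.2341  0.0443] min [ 0.564 -0.238  0.028] max [ 0.597 -0.231  0.048]
green [0, 257, 18, 38, 374] [  6. 279.] med [ 0.6586 -0.5781  0.0312] min [ 0.646 -0.6    0.003] max [ 0.672 -0.563  0.086]
green [391, 287, 18, 22, 265] [399. 298.] med [0.6949 0.0997 0.0318] min [0.674 0.089 0.004] max [0.701 0.116 0.037]
blue [192, 177, 17, 14, 135] [199. 182.] med [ 0.3957 -0.2892  0.0219] min [ 0.384 -0.303  0.003] max [ 0.407 -0.269  0.026]
blue [186, 179, 38, 55, 959] [207. 210.] med [ 0.4704 -0.2624  0.006 ] min [ 0.391 -0.298  0.003] max [ 0.528 -0.227  0.045]
blue [217, 181, 36, 56, 992] [233. 206.] med [ 0.4549 -0.2129  0.0074] min [ 0.397 -0.234  0.003] max [ 0.546 -0.175  0.041]
blue [172, 218, 11, 11, 78] [177. 222.] med [ 0.5131 -0.3154  0.0223] min [ 0.502 -0.323  0.
[... 3962 characters left out ...]
0.5452 0.1609 0.0145] min [ 0.462 -0.051  0.009] max [0.632 0.309 0.02 ]
dark pads [226, 167, 11, 28, 122] [231. 181.] med [ 0.7861 -0.2189  0.031 ] min [ 0.784 -0.265  0.016] max [ 0.79  -0.183  0.04 ]
dark pads [380, 173, 14, 9, 86] [387. 177.] med [ 0.4604 -0.2721  0.0382] min [ 0.446 -0.28   0.026] max [ 0.475 -0.266  0.048]
dark pads [373, 189, 16, 8, 89] [381. 192.] med [ 0.4686 -0.2239  0.0366] min [ 0.452 -0.229  0.028] max [ 0.484 -0.219  0.046]
dark pads [223, 335, 17, 22, 189] [231. 348.] med [0.6774 0.1858 0.024 ] min [0.667 0.167 0.003] max [0.693 0.191 0.038]
dark pads [209, 366, 18, 22, 202] [218. 379.] med [0.6827 0.2479 0.0247] min [0.674 0.227 0.003] max [0.7   0.254 0.036]
```

```bash
cat > meas.py <<'E'
from h import *
def top(c,W,lo,hi,box,extra=None):
    m=(c["range_z"]>0)&(W[...,2]>lo)&(W[...,2]<hi)&(W[...,0]>box[0])&(W[...,0]<box[1])&(W[...,1]>box[2])&(W[...,1]<box[3])
    if extra is not None: m&=extra
    return m
E
python3 - <<'E'
from meas import *
for n in ("scene","side"):
    c=read_camera(n); W=cloud(c); hsv=cv2.cvtColor(c["color"],cv2.COLOR_RGB2HSV); H,S,V=cv2.split(hsv)
    print(n)
    for nm,x0,y0,lo,hi in (("k1",.538,.01,.068,.078),("k2",.552,.092,.068,.078),("brk",.541,.172,.045,.0515),("k4",.554,.252,.068,.078)):
        m=top(c,W,lo,hi,(x0-.03,x0+.03,y0-.03,y0+.03))
        uv=np.argwhere(m)[:,::-1]; p=W[m]; zz=.073 if nm!="brk" else .049
        (r,_,_)=cv2.minAreaRect(np.float32(ray(c,uv,zz)[:,:2])); print(nm,len(p),p.mean(0).round(4),"rect",np.round(r,4))
    # board
    m=top(c,W,.008,.02,(.42,.68,-.1,.36),(S<40)&(V>150))
    q=ray(c,np.argwhere(m)[:,::-1],.015)[:,:2]; print("board",cv2.minAreaRect(np.float32(q)))
    # tongs
    m=top(c,W,.030,.06,(.3,.64,-.36,-.15),~((H>95)&(H<130)&(S>120)))
    out=np.zeros((480,640),np.uint8); out[m]=255; 
    a=c["color"].copy(); a[m]=(255,0,255); cv2.imwrite(f"pics/t_{n}.png",cv2.resize(a[130:270,140:460] if n=="scene" else a[130:250,280:480],None,fx=2.5 if n=="scene" else 4,fy=2.5 if n=="scene" else 4)[:,:,::-1])
    p=W[m&(W[...,2]>.040)]; mu=p[:,:2].mean(0); print("tongs",len(p),p.min(0).round(3),p.max(0).round(3),mu)
    for nm,mm in (("green",(H>50)&(H<75)&(S>120)&(V>40)),("black",V<45)):
        k,l,st,ce=cv2.connectedComponentsWithStats((m&mm).astype(np.uint8))
        for i in range(1,k):
            if st[i,4]>15:
                s=(l==i)&(W[...,2]>.040); q=W[s]; print(nm,len(q),ce[i].round(),q.mean(0).round(4),np.percentile(q,5,0).round(4),np.percentile(q,95,0).round(4))
E
```

```text
scene
k1 202 [0.5387 0.0123 0.0724] rect [0.5398 0.0127]
k2 212 [0.5543 0.0925 0.0723] rect [0.5548 0.0923]
brk 128 [0.5421 0.1728 0.0487] rect [0.5421 0.1728]
k4 207 [0.5558 0.2509 0.0724] rect [0.5562 0.2505]
board ((0.5502225160598755, 0.12871985137462616), (0.34803080558776855, 0.12244107574224472), 80.4723129272461)
tongs 530 [ 0.356 -0.308  0.04 ] [ 0.596 -0.222  0.048] [ 0.48286988 -0.25487924]
green 57 [175. 238.] [ 0.5694 -0.3026  0.0441] [ 0.5545 -0.3073  0.0404] [ 0.5837 -0.2984  0.0469]
green 54 [211. 243.] [ 0.5812 -0.2342  0.0446] [ 0.5664 -0.2372  0.0405] [ 0.5956 -0.2319  0.0472]
black 32 [200. 197.] [ 0.4622 -0.2733  0.0429] [ 0.4486 -0.2764  0.0406] [ 0.474  -0.2693  0.0452]
black 24 [223. 201.] [ 0.4725 -0.2249  0.0435] [ 0.4575 -0.2272  0.0412] [ 0.4839 -0.2232  0.0451]
black 2 [177. 239.] [ 0.5733 -0.3016  0.0402] [ 0.5678 -0.3038  0.0401] [ 0.5788 -0.2993  0.0403]
side
k1 210 [0.5352 0.0145 0.0721] rect [0.5353 0.015 ]
k2 247 [0.5512 0.095  0.0722] rect [0.5511 0.0958]
brk 181 [0.5394 0.1749 0.0483] rect [0.5393 0.1755]
k4 332 [0.5529 0.2534 0.0721] rect [0.5529 0.2538]
board ((0.546694815158844, 0.1302127242088318), (0.34680822491645813, 0.11773477494716644), 80.3383560180664)
tongs 566 [ 0.357 -0.309  0.04 ] [ 0.595 -0.219  0.048] [ 0.4716853  -0.24962206]
green 44 [339. 163.] [ 0.5682 -0.3023  0.0437] [ 0.5547 -0.3076  0.0404] [ 0.5803 -0.2978  0.0467]
green 48 [329. 183.] [ 0.5781 -0.234   0.0438] [ 0.5633 -0.2381  0.0404] [ 0.5925 -0.2309  0.0466]
black 42 [387. 176.] [ 0.4589 -0.2733  0.0429] [ 0.4468 -0.2788  0.0404] [ 0.4708 -0.2674  0.0459]
black 33 [381. 192.] [ 0.4669 -0.2236  0.0432] [ 0.4538 -0.228   0.0406] [ 0.48   -0.2193  0.0463]
```

Run:
```python
from h import *
for n,b in (("scene",(150,140,140,120)),("side",(310,145,140,80))):
    c=read_camera(n); x,y,w,h=b
    cv2.imwrite(f"pics/z_{n}.png",cv2.resize(c["color"][y:y+h,x:x+w],None,fx=5,fy=5,interpolation=cv2.INTER_CUBIC)[:,:,::-1])
```

```text
(no output)
```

View pics/z_scene.png

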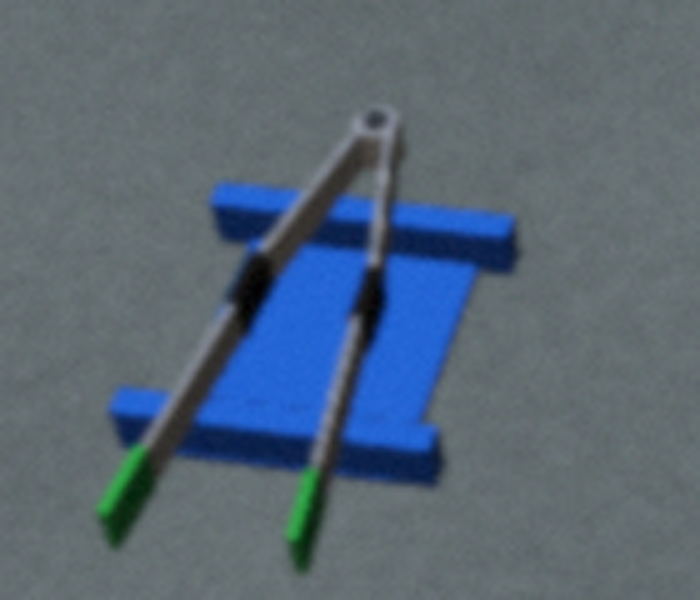

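View pics/z_side.png

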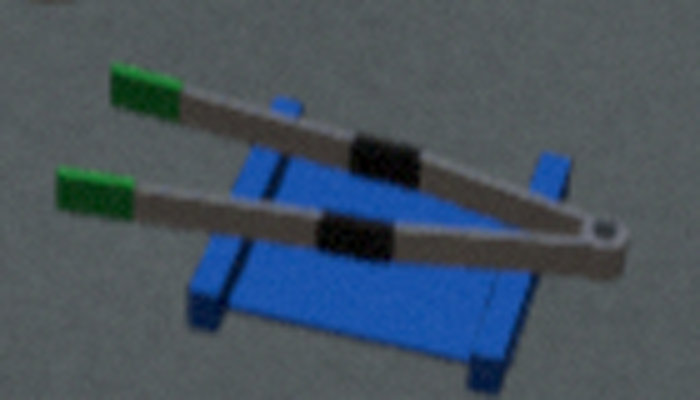

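Run:
```python
from h import *
for n,uv in (("scene",(225.2,164)),("side",(431,191))): print(ray(read_camera(n),uv,.044))
```

```text
[[ 0.3681154  -0.23389122  0.044     ]]
[[ 0.36571307 -0.23544964  0.044     ]]
```

Emit:
play_rows([
  [[-1,0.035,0.04,0,-0.07],[-1,0.07,0.08,0,-0.14],[-1,0.105,0.12,0,-0.21],[-1,0.14,0.16,0,-0.28],[-1,0.175,0.2,0,-0.35],[-1,0.21,0.24,0,-0.42],[-1,0.24,0.28,0,-0.48],[-1,0.263,0.316,0,-0.514]],
])

```text
t: 1.3
tool_pos: [0.4599, -0.2568, 0.2329]
orientation: [3.129, -0.271, 0.001]
force: [1.0, 0.3, 0.0]
opening: 0.0932
```

Emit:
play_rows([
  [[-1,0,-0.001,-0.04,0],[-1,0,-0.001,-0.08,0],[-1,0,-0.001,-0.12,0],[-1,0,-0.001,-0.12,0],[-1,0,-0.001,-0.12,0]],
])

```text
t: 1.8
tool_pos: [0.4584, -0.2592, 0.1129]
orientation: [-3.129, 0.267, 0.002]
force: [0.7, -0.4, 0.8]
opening: 0.0931
```

Run:
```python
from h import *
s=sensors.read_state(); print(s["tool_pos"],s["orientation"],s["t"])
c=read_camera("wrist"); cv2.imwrite("pics/w1.png",c["color"][:,:,::-1])
R,_=cv2.Rodrigues(s["orientation"]); g=s["tool_pos"].copy(); g[2]=.044
print(proj(c,[g, g+R[:,1]*.0285,g-R[:,1]*.0285]))
```

```text
[ 0.45842992 -0.25920833  0.11290644] [-3.12944325e+00  2.67081026e-01  2.06488190e-03] 1.8
[[316.04926227 266.73660755]
 [366.84207006 266.75806952]
 [265.27323631 266.71515267]]
```

View pics/w1.png

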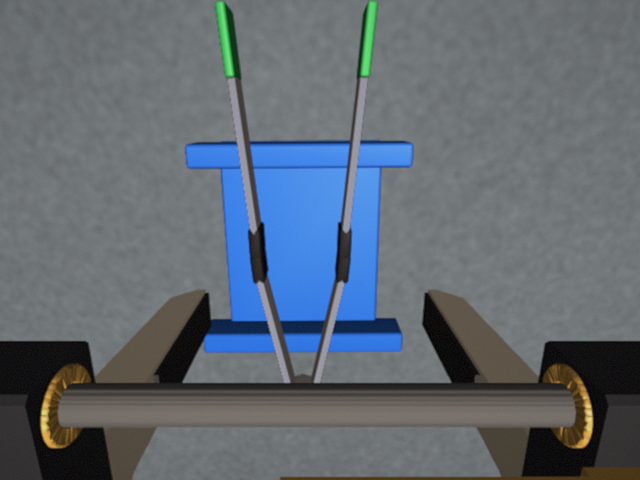

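The wrist view has the pads at (258,252) and (343,252), with their midpoint at about 300. The projected TCP is at (316,267), so I'll shift about +8 mm in x and +9 mm in y and turn slightly.

Emit:
play_rows([
  [[-1,0.008,0.0085,0,0.015],[-1,0.008,0.0085,0,0.015],[-1,0.008,0.0085,-0.03,0.015],[-1,0.008,0.0085,-0.06,0.015],[-1,0.008,0.0085,-0.083,0.015],[-1,0.008,0.0085,-0.083,0.015],[-1,0.008,0.0085,-0.083,0.015]],
])

```text
t: 2.55
tool_pos: [0.4673, -0.2511, 0.0307]
orientation: [3.132, -0.243, 0.001]
force: [0.2, -0.1, -0.4]
opening: 0.0931
```

Run:
```python
from h import *
s=sensors.read_state(); print(s["tool_pos"],s["orientation"],s["t"])
c=read_camera("wrist"); cv2.imwrite("pics/w2.png",c["color"][:,:,::-1])
R,_=cv2.Rodrigues(s["orientation"]); g=s["tool_pos"].copy(); g[2]=.044
print(proj(c,[g, g+R[:,1]*.0285,g-R[:,1]*.0285]))
```

```text
[ 0.46732709 -0.25110646  0.03072097] [ 3.13187729e+00 -2.43152312e-01  8.58093045e-04] 2.55
[[315.48482903 342.53463367]
 [392.05157875 342.58434903]
 [238.95580168 342.48494281]]
```

View pics/w2.png

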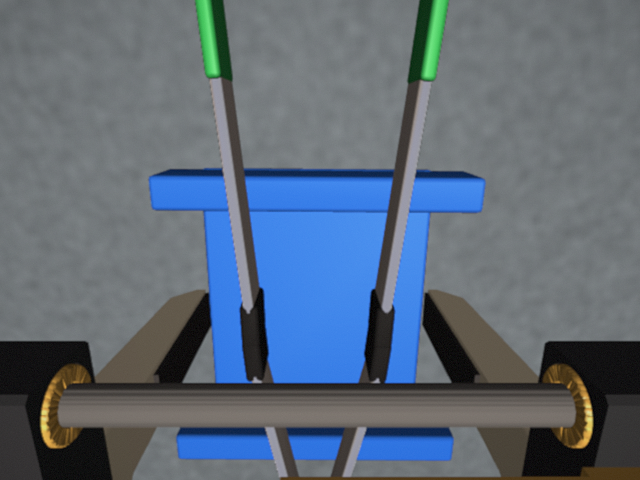

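The pads at (253,341) and (380,341) are centred on the projected TCP at (315.5,342.5), so I'll squeeze to about 52 mm.

Emit:
play_rows([
  [[-0.12,0,0,-0.001,0],[-0.12,0,0,-0.001,0],[-0.12,0,0,-0.001,0],[-0.12,0,0,-0.001,0],[-0.12,0,0,-0.001,0],[-0.12,0,0,-0.001,0]],
], force=15)

```text
t: 3.2
tool_pos: [0.4669, -0.251, 0.0288]
orientation: [3.132, -0.244, 0.0]
force: [0.2, 0.1, 1.1]
opening: 0.0535
```

Emit:
play_rows([
  [[-0.15,0,0,0,0],[-0.15,0,0,0,0],[-0.15,0,0,0.005,0],[-0.15,0,0,0.02,0],[-0.15,0,0,0.04,0],[-0.15,0,0,0.06,0],[-0.15,0,0,0.08,0],[-0.15,0,0,0.08,0]],
], force=20)

```text
t: 4.0
tool_pos: [0.4689, -0.2523, 0.1129]
orientation: [3.129, -0.243, 0.009]
force: [-0.1, -1.0, -1.3]
opening: 0.0538
```

Run:
```python
from h import *
s=sensors.read_state(); print(s["tool_pos"],s["force"],s["t"])
for n in ("wrist","side"):
    c=read_camera(n); cv2.imwrite(f"pics/l_{n}.png",c["color"][:,:,::-1])
```

```text
[ 0.46892239 -0.25230114  0.11293412] [-0.09567726 -0.96962134 -1.32178931] 4.0
```

View pics/l_wrist.png

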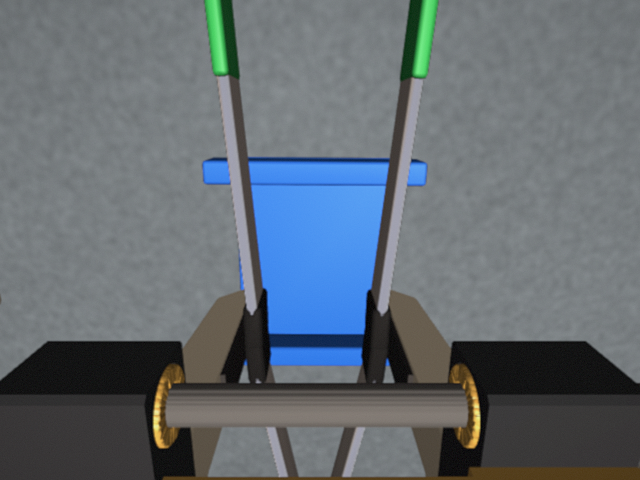

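View pics/l_side.png

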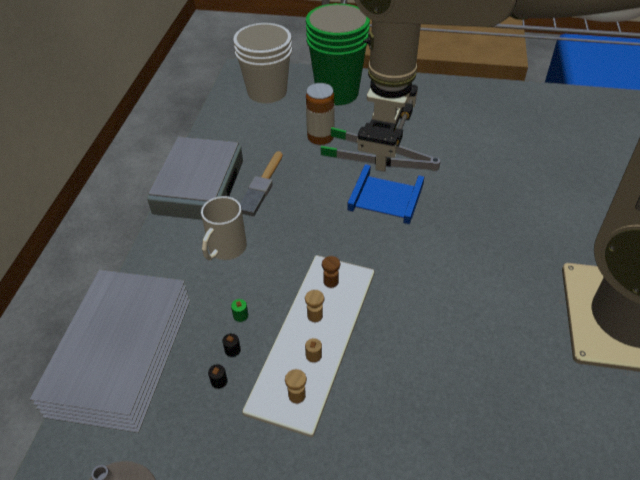

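The tongs are off the rest and level in the gripper. Next I'll carry them over to the knob.

Emit:
play_rows([
  [[-0.15,0,0.01,0.015,0],[-0.15,-0.002,0.035,0.03,0],[-0.15,-0.004,0.07,0.03,0],[-0.15,-0.007,0.105,0.03,0],[-0.15,-0.01,0.14,0.03,0],[-0.15,-0.013,0.175,0.03,0],[-0.15,-0.016,0.21,0.03,0],[-0.15,-0.019,0.245,0.03,0]],
])

```text
t: 4.9
tool_pos: [0.4467, -0.004, 0.1385]
orientation: [-3.132, 0.244, 0.002]
force: [0.9, -0.2, -0.7]
opening: 0.0539
```

Emit:
play_rows([
  [[-0.15,-0.003,0.035,0,0],[-0.15,-0.006,0.07,0,0],[-0.15,-0.009,0.105,0,0],[-0.15,-0.012,0.14,0,0],[-0.15,-0.015,0.17,0,0],[-0.15,-0.015,0.19,0,0],[-0.15,-0.015,0.197,0,0],[-0.15,-0.015,0.197,0,0]],
])

```text
t: 5.7
tool_pos: [0.432, 0.1918, 0.1384]
orientation: [3.132, -0.241, -0.002]
force: [0.2, -0.6, -1.5]
opening: 0.054
```

```bash
cat > look.py <<'E'
from h import *
import sys
tag=sys.argv[1]
s=sensors.read_state(); print(s["tool_pos"],s["orientation"],s["force"],s["opening"],s["t"])
J=[];K=[]
for n in ("scene","side","wrist"):
    c=read_camera(n); cv2.imwrite(f"pics/{tag}_{n}.png",c["color"][:,:,::-1])
    W=cloud(c); H,S,V=cv2.split(cv2.cvtColor(c["color"],cv2.COLOR_RGB2HSV))
    g=(c["range_z"]>0)&(H>50)&(H<75)&(S>120)&(V>40)&(W[...,0]<.66)&(W[...,0]>.4)&(W[...,1]>-.1)
    k,l,st,ce=cv2.connectedComponentsWithStats(g.astype(np.uint8))
    for i in range(1,k):
        if st[i,4]>20:
            q=W[l==i]; zt=np.percentile(q[:,2],97); t=q[q[:,2]>zt-.006]; print(n,"jaw",st[i].tolist(),t.mean(0).round(4),"ztop",zt.round(4),"zmin",np.percentile(q[:,2],3).round(4))
    m=(c["range_z"]>0)&(H<25)&(S>90)&(W[...,2]>.045)&(W[...,2]<.052)&(np.hypot(W[...,0]-.541,W[...,1]-.174)<.025)
    if m.sum()>10: print(n,"knob",m.sum(),W[m].mean(0).round(4))
E
python3 look.py a
```

```text
[0.43200057 0.19175741 0.13837726] [ 3.13190622e+00 -2.40539854e-01 -1.72270798e-03] [ 0.19376533 -0.60949255 -1.50867556] 0.05400773432316691 5.7
scene jaw [420, 173, 5, 20, 49] [0.5365 0.1416 0.1552] ztop 0.1566 zmin 0.1404
scene jaw [457, 177, 5, 20, 77] [0.5456 0.2035 0.1547] ztop 0.1571 zmin 0.1405
scene knob 103 [0.5429 0.1717 0.0489]
side jaw [310, 287, 19, 14, 172] [0.5332 0.143  0.1541] ztop 0.1565 zmin 0.1381
side jaw [295, 319, 21, 13, 178] [0.5435 0.2047 0.1542] ztop 0.1568 zmin 0.1387
side knob 172 [0.5393 0.1753 0.0485]
wrist jaw [205, 0, 33, 78, 1863] [0.5387 0.2029 0.1544] ztop 0.1559 zmin 0.1395
wrist jaw [402, 0, 37, 80, 1967] [0.5292 0.1431 0.1542] ztop 0.1557 zmin 0.1398
wrist knob 2034 [0.5407 0.1735 0.0486]
```

View pics/a_wrist.png

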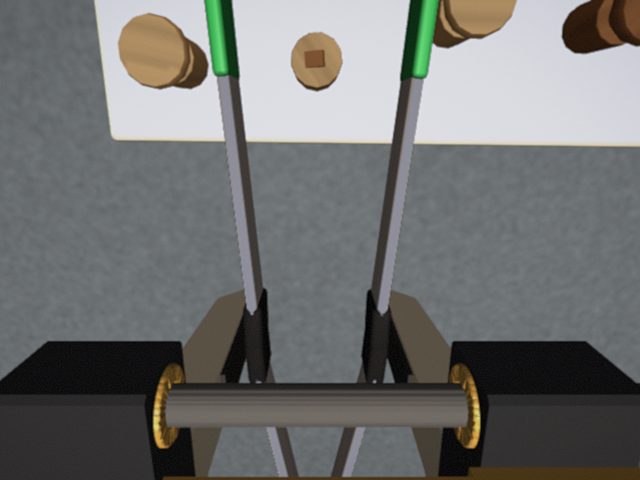

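View pics/a_side.png

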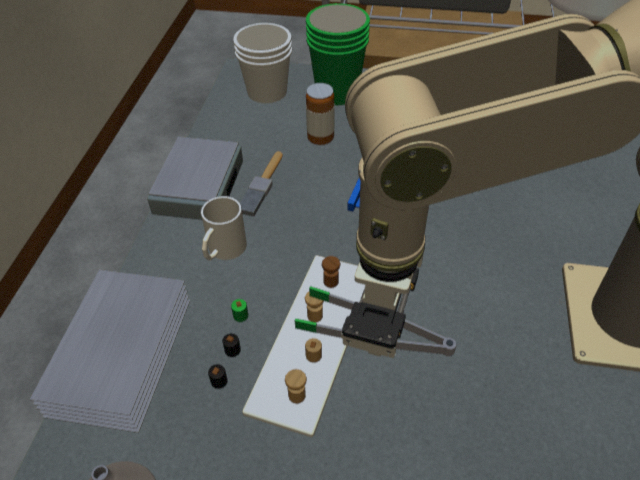

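The jaw midpoint (0.540,0.173) sits over the broken knob (0.541,0.1735), and both neighbours are outside the jaws. I'll go straight down.

Emit:
play_rows([
  [[-0.15,0.001,0,-0.015,0],[-0.15,0.001,0,-0.035,0],[-0.15,0.001,0,-0.055,0],[-0.15,0.001,0,-0.075,0],[-0.15,0.001,0,-0.095,0],[-0.15,0.001,0,-0.107,0],[-0.15,0.001,0,-0.112,0],[-0.15,0.001,0,-0.112,0]],
])

```text
t: 6.65
tool_pos: [0.4335, 0.1905, 0.0263]
orientation: [3.132, -0.245, -0.001]
force: [0.4, 0.7, -1.1]
opening: 0.054
```

```bash
python3 look.py b
```

```text
[0.43354818 0.1905498  0.02630227] [ 3.13161095e+00 -2.44611427e-01 -1.44532803e-03] [ 0.43601527  0.72724181 -1.09611244] 0.05399233492771689 6.65
scene jaw [444, 221, 3, 16, 38] [0.5454 0.2015 0.0427] ztop 0.0455 zmin 0.0331
scene knob 103 [0.5432 0.1716 0.0489]
side jaw [311, 328, 17, 13, 126] [0.534  0.143  0.0436] ztop 0.0464 zmin 0.0298
side jaw [297, 359, 20, 11, 139] [0.5456 0.2043 0.0433] ztop 0.046 zmin 0.021
side knob 168 [0.5393 0.1754 0.0487]
wrist jaw [205, 0, 33, 78, 1849] [0.5408 0.2034 0.0436] ztop 0.0451 zmin 0.029
wrist jaw [403, 0, 35, 80, 1764] [0.531  0.1438 0.0435] ztop 0.0451 zmin 0.0303
wrist knob 5157 [0.5369 0.174  0.0486]
```

View pics/b_wrist.png

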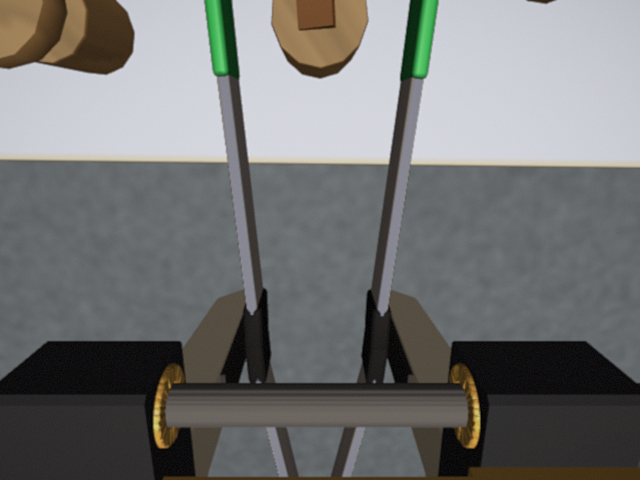

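View pics/b_side.png

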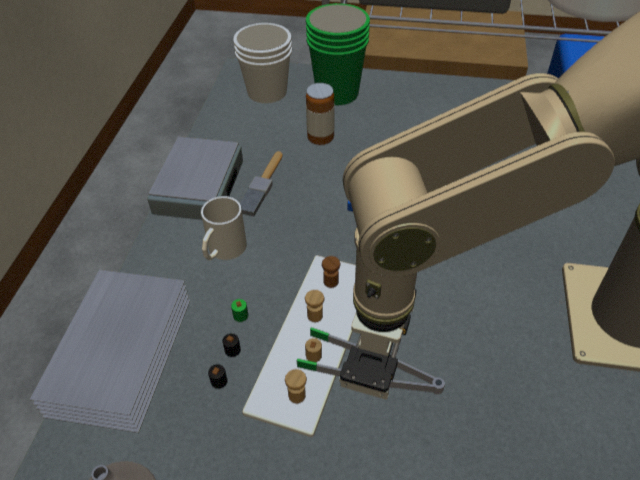

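The knob stands centred between the jaws, with both neighbours clear. Squeezing now.

Emit:
play_rows([
  [[0,0,0,0,0],[0.1,0,0,0,0],[0.2,0,0,0,0],[0.3,0,0,0,0],[0.5,0,0,0,0],[0.5,0,0,0,0],[0.5,0,0,0,0],[0.5,0,0,0,0]],
], force=40)

```text
t: 7.6
tool_pos: [0.4339, 0.1911, 0.0267]
orientation: [-3.132, 0.244, -0.0]
force: [0.6, -0.3, -1.4]
opening: 0.039
```

```bash
python3 look.py d
```

```text
[0.43386887 0.19111411 0.02667923] [-3.13205110e+00  2.43544948e-01 -2.72445429e-04] [ 0.61084716 -0.34393972 -1.37671742] 0.03903612667020269 7.6
scene jaw [419, 218, 3, 17, 35] [0.5428 0.1546 0.0437] ztop 0.0468 zmin 0.0331
scene jaw [436, 220, 3, 15, 31] [0.5448 0.1871 0.0439] ztop 0.0456 zmin 0.0346
scene knob 112 [0.5424 0.1714 0.049 ]
side jaw [319, 338, 7, 9, 32] [0.5267 0.1581 0.0434] ztop 0.0459 zmin 0.0304
side jaw [301, 351, 19, 12, 143] [0.5425 0.1891 0.0434] ztop 0.046 zmin 0.0305
side knob 173 [0.5389 0.174  0.0487]
wrist jaw [259, 0, 20, 78, 1334] [0.5374 0.1892 0.0434] ztop 0.0447 zmin 0.0336
wrist jaw [364, 0, 24, 79, 1326] [0.5322 0.1573 0.0433] ztop 0.0448 zmin 0.0352
wrist knob 5154 [0.5361 0.173  0.0486]
```

View pics/d_wrist.png

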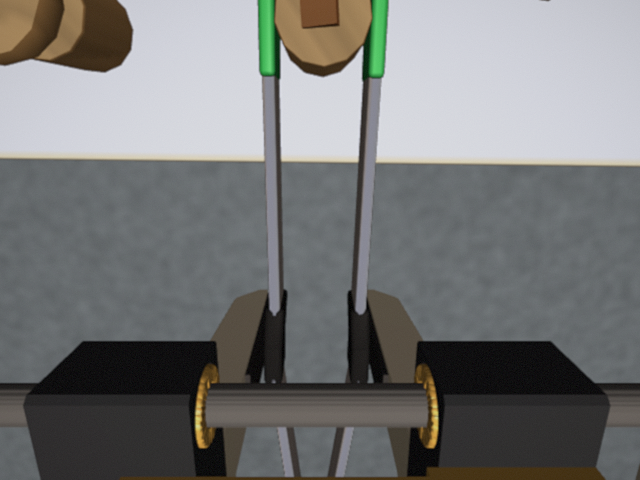

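Both jaws are closed on the knob at a 39 mm opening. I'll lift slowly and check for slip.

Emit:
play_rows([
  [[0.5,0,0,0,0],[0.5,0,0,0,0],[0.5,0,0,0.003,0],[0.5,0,0,0.01,0],[0.5,0,0,0.02,0],[0.5,0,0,0.03,0],[0.5,0,0,0.035,0],[0.5,0,0,0.035,0]],
], force=50)

```text
t: 8.55
tool_pos: [0.4348, 0.1914, 0.0631]
orientation: [-3.131, 0.243, -0.004]
force: [0.3, -0.1, -2.0]
opening: 0.0392
```

```bash
sed -i 's/(W\[...,2\]>.045)&(W\[...,2\]<.052)&/(W[...,2]>.045)\&/' look.py; python3 look.py e
```

```text
[0.43478476 0.19144111 0.06313869] [-3.1311473   0.24339322 -0.0037221 ] [ 0.29191103 -0.06493686 -2.00541232] 0.03921305434301987 8.55
scene jaw [422, 205, 4, 18, 52] [0.5407 0.1556 0.0803] ztop 0.0822 zmin 0.0673
scene jaw [440, 207, 4, 17, 46] [0.5453 0.188  0.0804] ztop 0.0838 zmin 0.0709
scene knob 251 [0.5472 0.1703 0.0773]
side jaw [319, 326, 7, 9, 32] [0.5265 0.1586 0.0785] ztop 0.0805 zmin 0.0655
side jaw [300, 339, 19, 13, 153] [0.5427 0.1891 0.0787] ztop 0.0813 zmin 0.0642
side knob 216 [0.5386 0.1745 0.083 ]
wrist jaw [259, 0, 21, 79, 1320] [0.5376 0.1892 0.0779] ztop 0.0793 zmin 0.0686
wrist jaw [363, 0, 25, 79, 1346] [0.5323 0.1573 0.0778] ztop 0.0793 zmin 0.0684
wrist knob 5785 [0.5358 0.1731 0.0822]
```

View pics/e_side.png

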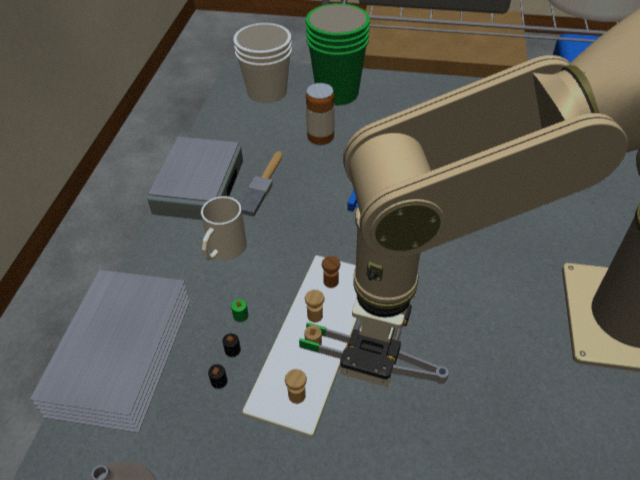

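View pics/e_wrist.png

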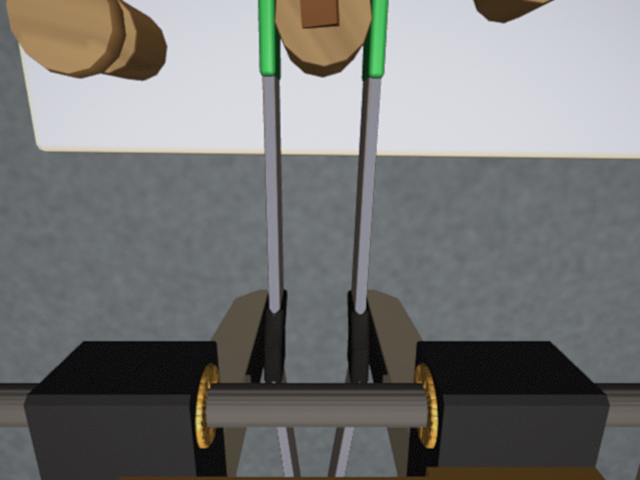

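The knob came up with the jaws, its top rising from 0.049 to 0.083, without visible slip. I'll lift it a further 120 mm.

Emit:
play_rows([
  [[0.5,0,0,0.007,0],[0.5,0,0,0.022,0],[0.5,0,0,0.04,0],[0.5,0,0,0.06,0],[0.5,0,0,0.08,0],[0.5,0,0,0.1,0],[0.5,0,0,0.114,0],[0.5,0,0,0.12,0]],
])

```text
t: 9.5
tool_pos: [0.4345, 0.1913, 0.1833]
orientation: [-3.131, 0.243, -0.003]
force: [0.6, 0.9, -2.0]
opening: 0.039
```

Emit:
play_rows([
  [[0.5,0,0,0,0],[0.5,0,0,0,0],[0.5,0,0,0,0],[0.5,0,0,0,0],[0.5,0,0,0,0],[0.5,0,0,0,0],[0.5,0,0,0,0],[0.5,0,0,0,0]],
])

```text
t: 10.3
tool_pos: [0.4338, 0.1911, 0.1816]
orientation: [3.132, -0.244, -0.0]
force: [-0.2, -0.4, -1.1]
opening: 0.0388
```

```bash
python3 look.py f
```

```text
[0.43375487 0.19109705 0.18160373] [ 3.13212657e+00 -2.43547833e-01 -5.85604349e-05] [-0.20241602 -0.42204751 -1.07104282] 0.03882169856858967 10.3
scene jaw [433, 155, 5, 21, 74] [0.5416 0.1546 0.1977] ztop 0.1998 zmin 0.1826
scene jaw [453, 157, 5, 21, 64] [0.5459 0.1873 0.1984] ztop 0.1999 zmin 0.1826
scene knob 348 [0.5468 0.1699 0.1935]
side jaw [319, 280, 7, 10, 43] [0.5252 0.159  0.1978] ztop 0.2002 zmin 0.0307
side jaw [296, 292, 22, 16, 205] [0.5422 0.189  0.197 ] ztop 0.1997 zmin 0.1816
side knob 254 [0.5373 0.1755 0.2015]
wrist jaw [259, 0, 21, 79, 1329] [0.5375 0.1892 0.1977] ztop 0.199 zmin 0.1884
wrist jaw [363, 0, 25, 80, 1372] [0.5323 0.1573 0.1977] ztop 0.1991 zmin 0.1865
wrist knob 5767 [0.5358 0.173  0.2021]
```

View pics/f_side.png

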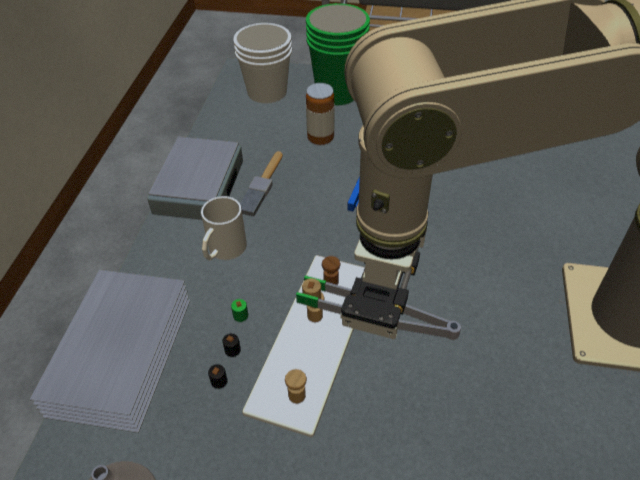

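View pics/f_scene.png

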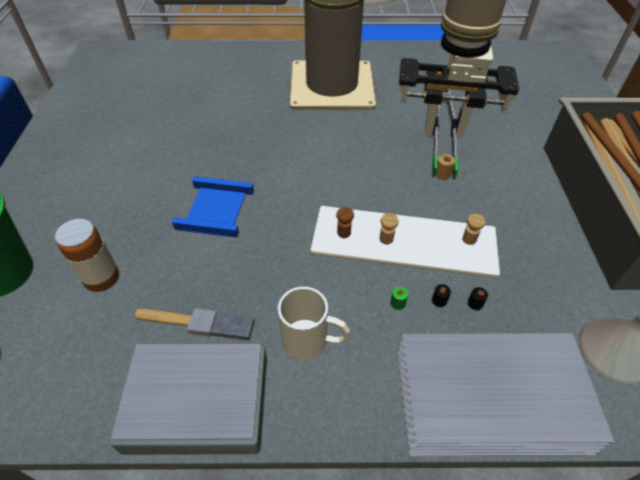

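The broken knob is held at (445,167) in the scene view. Its underside is about 0.153 m above the board, and its offset from the jaw tops hasn't changed. The three sound knobs stand at (345,220), (389,227) and (474,228), and nothing else has moved.

```bash
python3 -c "
from plant import robot
print(robot.close_job())"
```

```text
the job is handed in; nothing more can be done
None
```

I took the tongs off their rest, closed the jaws on the broken knob (third from the left on the board) with 50 N of grip, and lifted it. I handed the job in with the knob still held up, at about 10.5 s of the 38 s allowed. The hand-in gives no verdict, so I can't confirm how it was judged.

- **Height:** in the last images the knob's top was at about 0.202 m, which puts its underside about 15 cm above the board.
- **Grip:** the knob's height relative to the jaws did not change during the 0.8 s hold, so I saw no slip. The fingers stayed at 39 mm. I saw no contact with anything else, but contact forces can't be read directly.
- **Everything else:** in the images, the three sound knobs, oil can, mug, brush and look-alikes all appeared to be where they started.
- **Disagreements:** the scene and side cameras differed by 2–4 mm, so I averaged them and checked against the wrist camera. The first carry also stopped about 1 cm short of the tongs, which I corrected before gripping.

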